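# Set the coder's pot guide to its mark and push a pot home

### The arm

A 7-joint arm with a two-finger parallel gripper is mounted at the origin on a cart in front of the work surface, level with it; the furniture and walls round the work are solid. World frame = base frame: x ahead of the robot, y to its left, z up, the work surface at z = 0. Lengths are in m, angles in rad, forces in N, time in s.
With the tool pointing down it reaches from about 0.35 to 0.9 m from the base axis. Payload 19.9 kg.
Tool frame: the origin (TCP) lies at the very end of the fingers, on their centre line; the grasp point (between the pads) lies 19 mm behind it; z points along the fingers, y is the direction in which the jaws open and shut (so a half turn about z gives the same grasp; the last joint's range is limited). The gripper opens to 94 mm and grips with 3 to 60 N. Pads are 16 mm wide; open, the fingers measure 119 mm over their backs; the gripper's body (75 mm by 177 mm) begins 78 mm behind the grasp point.
Start: joints at [-1.304, 0.417, -0.01, 1.614, 0.005, 1.111, -0.053], TCP at [0.19, 0.595, 0.205] pointing down, gripper open.
Joint ranges: [-2.81, 2.81], [-0.39, 2.02], [-1.27, 1.25], [0.06, 2.57], [-1.19, 4.33], [0.19, 2], [-2.82, 2.82]. Speed limits (rad/s): [1.89, 1.89, 2.39, 2.39, 3.01, 3.01, 3.01].

### API

Orientations are given as a rotation vector (axis times angle).
In Python, from workcell import read_state, snapshot, workorder gives the robot as it stands.
- The arm moves only by the tool move_arm, never from a script. Its argument "plan" is one flat list of numbers, 4 for each row, row after row: the shift along the world's x, y, z in cm, then the turn about the world's z in degrees. A call has 1 to 12 rows; each row is the pose to reach, as a shift and turn from the pose commanded when the call began; what a row does not reach only later rows make up. A row lasts 1/8 s, in which the tool goes at most 62.5 mm and 10.7 degrees, less where a joint would pass 70% of its speed; a pose out of reach is approached as far as the arm can. A call with a gripper value outside its range is refused whole. "hand" is the finger opening in cm, from 0 to 9.4, set as the call begins (left out, the last holds). The fingers move at their own pace and stop on an object; the grip force is fixed at half the most. Time passes only in rows, so rows that repeat a pose let the fingers close. It gives the time, the measured TCP pose, the force and the opening at its end, in the units of the state.
- read_state(): the state, without advancing time (a new reading comes with each control period).
- snapshot(name): name is "scene" or "top" or "wrist"; returns a dict with "img" (480x640x3 uint8, red, green, blue), "mtx" (3x3 intrinsics, pixels), "cam_to_world" (4x4, takes a point from camera to world coordinates). Camera axes: x right, y down, z forward; pixel columns grow to the right and rows downward; lengths in m; the calibration is good to about 2 mm. A picture is of the moment at which its call begins. There is no depth.
- workorder.hand_in(): hands the job in, once; it reports no verdict.
The state is a dict: "clock": time; "joint_pos": joint angles; "dq": joint speeds; "tau": joint torques, N m; "eef_pos": TCP position; "eef_rot": TCP orientation; "wrist_force": force on the tool from outside, world axes, zero at the start; "torque": the same for the moment, N m; "grip_width": finger opening in m.
Only numpy, scipy, OpenCV 4.12 (cv2) and the standard library are available. Lean on these libraries where they do the work, as an engineer would, in place of code of your own. Each camera call takes 0.05 s, during which the arm holds its last target.

### The job

Change the bench date coder over to this pot: with a fingertip, roll the knurled wheel beside the lane until the red pointer of the sliding guide rail stands on the green mark. Then push the blue-lidded sample pot along the lane between the two rails until it rests upright against the rubber stop, without gripping or lifting it. Move the sliding rail only by its wheel, and leave the two white-lidded pots and the pen where they are.

Things in the scene. Friction and masses are not known exactly. Their poses are not given: they have to be found in the camera images.
- coder: bench date coder, fixed to the worktop: 10 mm aluminium plate with a lane on it, turned up to 0.3 rad. Origin on the worktop, under the lane's centre line; x runs along the lane from its open end to the rubber stop, y left, z up. In this frame the plate spans x -130..105, y -75..45 mm, with a wing to y 137 mm from x -35 mm on; lane floor at z 10 mm. Grey print head: x 28..77, y -108..-37, to z 88 mm
- lane_mouth (a point): on the lane's floor at the start of the straight rails, 30 mm behind the coder's origin (its x = -30 mm). Steel rails with blue strips line the lane from here to x = +72 mm, tops 30 mm above the worktop, their mouths flared from x = -60 mm. The right rail is fixed, its inner face 25 mm right of the lane's centre line (y = -25 mm)
- rail (a joint): the left guide rail, sliding along the coder's y; m. 0 = pointer at the centre of the green mark, gap between the rails 50 mm; positive = wider by the value. Range -0.006..0.026, starts wide, stays where left. The wheel drives it through a rack, 8 mm per radian: 3 mm of rim rolled outwards (coder's +y, away from the lane) at the wheel's top closes it 1 mm; rolled inwards opens it
- wheel_top (a point): topmost point of the knurled wheel, mid-width, 62 mm above the worktop, fixed as the wheel turns. Dark steel wheel, diameter 48, width 18 mm, axis along the coder's x, in a bracket left of the lane that stays 10 mm and more below this point. About 1.5 N at the rim turns it: press a fingertip lightly on top, draw it along the coder's y, lift, repeat; several strokes needed
- pointer (a point): the red pointer needle, 1.8 mm wide, over the white scale; moves with the left rail along the coder's y
- mark (a point): centre of the green mark on the white scale, 4 mm wide along the coder's y; black ticks every 5 mm. The rail is set when the pointer stands over it (same y in the coder's frame)
- stop_face (a point): centre of the black rubber face of the upright stop at the lane's end, 76 mm ahead of the coder's origin, 46 mm above the worktop; the stop is 40 mm wide and reaches 84 mm above the worktop. A pot against it has its centre 25 mm before this face. The stop is rigid: come up to it slowly, for a hard push tips the pot, which then falls back short of it
- pot: the pot to be coded: sample pot with blue screw lid, 66 mm tall, body 46 and lid 50 mm in diameter, 45 to 90 g; origin at the centre of its underside, z up. Starts upright on the plate's open end in front of the rails, lid top 76 mm above the worktop. The lane and rails are slippery (about 0.15); pushed slowly it slides upright, pushed fast or high up it can tip
- pot_a: a white-lidded sample pot of the same size standing on the worktop right of the coder; origin at the centre of its underside; leave alone
- pot_b: another white-lidded sample pot of the same size right of the coder; leave alone
- pen: a blue ball pen, 12 x 142 x 12 mm, on the worktop left of the lane's open end, length along its y; leave alone
Mind the look-alikes: they are no part of the job. There is more than one size of the pot; the job needs the smallest.

How it is judged:
By the outcome, as a careful person would: the job done as asked, in the order asked, and still so for the second after the job is handed in, with the robot touching nothing.
It also fails if it takes over 61 s, if anything falls off the work surface, if the arm or the gripper's body presses on something with over 40 N, if the wrist force passes 120 N, or if a joint passes its speed limit or range.

## Working session

There is one attempt and no reset: what is moved stays moved. The work goes in short steps, Python scripts to look and compute and a tool call to move; the robot and the scene stay as the last step left them, time stands still between calls to the robot, and variables do not carry over. Pictures are saved under pics/ and viewed, and the job is handed in when it is done.

Besides the shell and the picture viewer there is one more tool, called after "Call:" as name(argument=value, ...) on one line, values as JSON. move_arm: Moves the arm, as the interface text tells. Its arguments: {"type":"object","properties":{"plan":{"type":"array"},"hand":{"type":"number"}},"required":["plan"]}

```bash
mkdir -p pics; ls
cat > h.py <<'E'
import numpy as np, cv2
from workcell import read_state, snapshot, workorder
def snap(n,f):
    s=snapshot(n); cv2.imwrite('pics/'+f+'.png',s['img'][:,:,::-1]); np.savez('pics/'+f+'.npz',**s); return s
def ray(s,u,v,z):
    K=np.array(s['mtx']);T=np.array(s['cam_to_world'])
    d=T[:3,:3]@np.linalg.solve(K,[u,v,1]);o=T[:3,3]
    return o+d*(z-o[2])/d[2]
def proj(s,p):
    K=np.array(s['mtx']);T=np.linalg.inv(np.array(s['cam_to_world']))
    q=K@(T[:3,:3]@np.array(p)+T[:3,3]); return q[:2]/q[2]
E
python3 - <<'E'
from h import *
for n in ['scene','top','wrist']:
    s=snap(n,n+'0'); print(n,np.round(s['cam_to_world'],3).tolist(),s['mtx'][0][0])
st=read_state(); print(st)
E
```

```text
pics
scene [[-0.915, -0.275, 0.294, 0.265], [-0.402, 0.6, -0.692, 0.538], [0.014, -0.751, -0.66, 0.622], [0.0, 0.0, 0.0, 1.0]] 565.8218595552947
top [[-0.029, -0.987, 0.156, 0.379], [-1.0, 0.029, 0.001, -0.01], [-0.006, -0.156, -0.988, 0.923], [0.0, 0.0, 0.0, 1.0]] 595.288732868842
wrist [[0.304, 0.924, 0.231, 0.123], [0.953, -0.294, -0.075, 0.617], [-0.001, 0.243, -0.97, 0.384], [0.0, 0.0, 0.0, 1.0]] 364.2028907012461
{'clock': 0.15, 'joint_pos': array([-1.30353516,  0.41785969, -0.01029132,  1.61398367,  0.00472343,
        1.11068909, -0.053026  ]), 'dq': array([-0.0009631 , -0.00145359,  0.0018375 , -0.00036168, -0.00026907,
       -0.00024553,  0.00127386]), 'tau': array([ 1.09973385e-03, -8.51521754e+01,  6.39590509e-01, -4.26137888e+01,
       -4.88169689e-02,  1.70772878e-02,  1.63723043e-04]), 'eef_pos': array([0.18986474, 0.59518674, 0.20497675]), 'eef_rot': array([-4.83099843e-01, -3.10418631e+00,  1.43976066e-03]), 'wrist_force': array([-0.39430339,  0.1424697 ,  0.03559922]), 'torque': array([-0.01021461, -0.00179975, -0.00473819]), 'grip_width': 0.09413575451460994}
```

View pics/scene0.png

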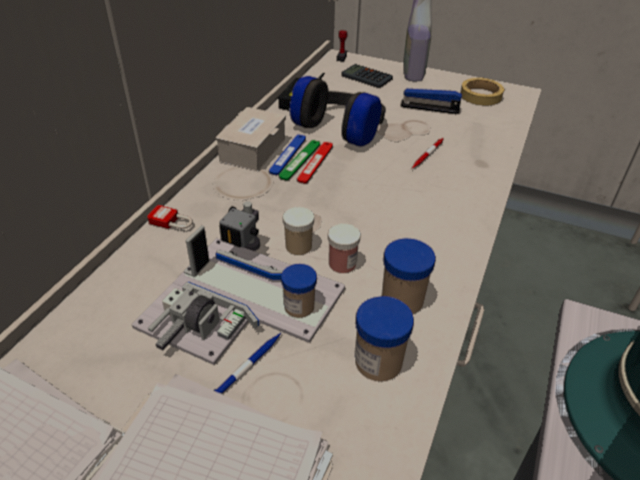

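View pics/top0.png

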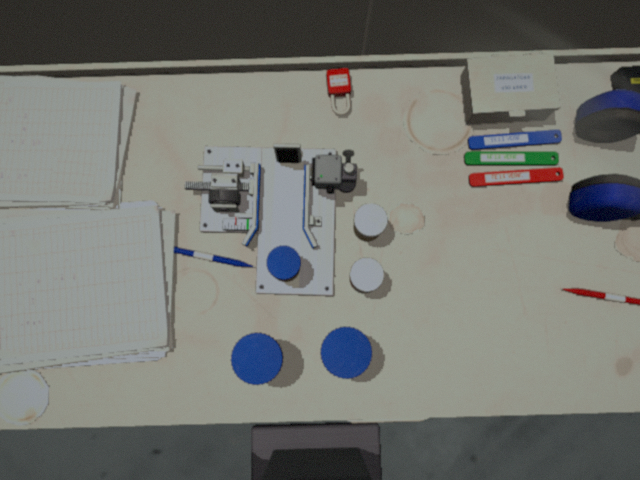

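View pics/wrist0.png

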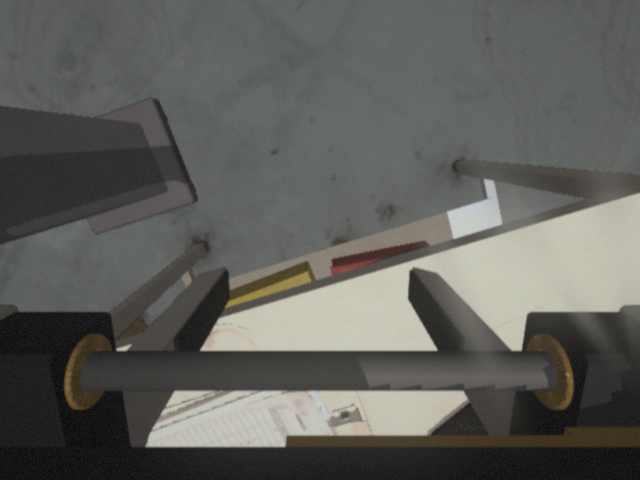

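The top view shows the coder at about (200–340, 145–295). The pot is at (284,263), the wheel at (225,200), the scale at (238,224), the pen at (213,257) and the white pots at (370,221) and (366,275). I'll zoom in on the coder next.

Run:
```python
from h import *
i=cv2.imread('pics/top0.png')[135:305,175:345]
cv2.imwrite('pics/z1.png',cv2.resize(i,None,fx=3.5,fy=3.5,interpolation=cv2.INTER_CUBIC))
i=cv2.imread('pics/scene0.png')[200:370,120:350]
cv2.imwrite('pics/z2.png',cv2.resize(i,None,fx=3.4,fy=3.4,interpolation=cv2.INTER_CUBIC))
```

```text
(no output)
```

View pics/z1.png

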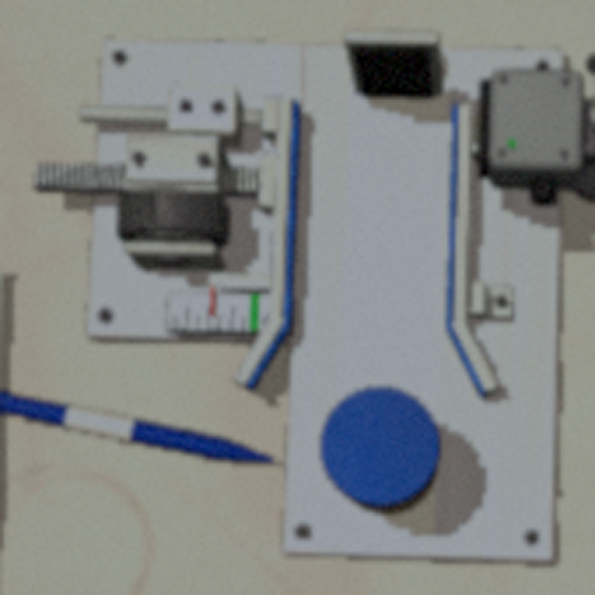

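View pics/z2.png

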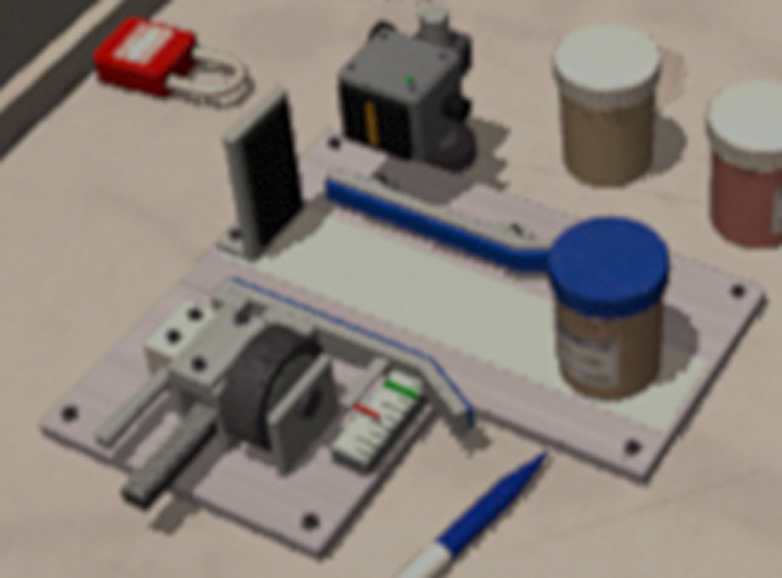

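```bash
cat >> h.py <<'E'
def load(f): return dict(np.load('pics/'+f+'.npz'))
E
python3 - <<'E'
from h import *
t=load('top0'); s=load('scene0')
z1=lambda u,v:(175+(u+.5)/3.5-.5,135+(v+.5)/3.5-.5)
z2=lambda u,v:(120+(u+.5)/3.4-.5,200+(v+.5)/3.4-.5)
# corners at z=.01
P=[];C=[]
for c,uv in [((-130,45),(283,552)),((-130,-75),(553,562)),((-35,137),(88,336)),((105,137),(105,38))]:
    P.append(ray(t,*z1(*uv),.01)[:2]);C.append(c)
for c,uv in [((-130,45),(643,480)),((-130,-75),(766,291)),((-35,137),(322,556)),((105,137),(43,430))]:
    P.append(ray(s,*z2(*uv),.01)[:2]);C.append(c)
P=np.array(P);C=np.array(C)/1000.
a=P-P.mean(0);b=C-C.mean(0)
th=np.arctan2((b[:,0]*a[:,1]-b[:,1]*a[:,0]).sum(),(a*b).sum())
R=np.array([[np.cos(th),-np.sin(th)],[np.sin(th),np.cos(th)]]);o=P.mean(0)-R@C.mean(0)
print('th',th,'o',o);print(np.round((P-(C@R.T+o))*1000,1))
np.savez('frame.npz',R=R,o=o,th=th)
toC=lambda p:np.round((R.T@(np.array(p)[:2]-o))*1000,1)
print('wheel top',toC(ray(t,*z1(173,213),.062)), 'bands',toC(ray(t,*z1(173,190),.062)),toC(ray(t,*z1(173,236),.062)))
print('wheel scene top', toC(ray(s,*z2(285,328),.062)))
print('pointer',toC(ray(t,*z1(213,300),.018)),'mark',toC(ray(t,*z1(254,312),.016)))
print('pot lid',toC(ray(t,*z1(380,447),.076)),ray(t,*z1(380,447),.076))
print('pot lid scene',toC(ray(s,*z2(608,255),.076)))
print('rail L',toC(ray(t,*z1(297,103),.03)),toC(ray(t,*z1(290,318),.03)),'R',toC(ray(t,*z1(456,103),.03)),toC(ray(t,*z1(450,325),.03)))
print('stop',toC(ray(t,*z1(391,45),.084)))
print('pen tip',toC(ray(t,*z1(272,460),.006)))
for p in [(370,221),(366,275)]: print(toC(ray(t,*p,.066)))
E
```

```text
th -0.05441105370736865 o [0.59178163 0.02977593]
[[ 2.8 -0.9]
 [ 1.4  0.4]
 [ 2.3 -1.8]
 [ 1.2 -1.8]
 [-0.5  1.7]
 [-0.2  1.3]
 [-2.3  0.5]
 [-4.6  0.7]]
wheel top [11.4 91.5] bands [21.5 92. ] [ 1.4 91. ]
wheel scene top [12.  81.8]
pointer [-16.6  79. ] mark [-21.1  60.8]
pot lid [-89.   -0.8] [0.50289869 0.03379964 0.076     ]
pot lid scene [-89.1  -1.9]
rail L [71.3 44. ] [-26.3  43.2] R [ 72.9 -26.7] [-27.8 -26.9]
stop [80.4 -0.2]
pen tip [-86.   51.2]
[ -23.  -125.8]
[-103.1 -120.8]
```

Call:
move_arm(plan=[41.9,-48,0,14.6,41.9,-48,0,14.6,41.9,-48,0,14.6,41.9,-48,0,14.6,41.9,-48,0,14.6,41.9,-48,0,14.6,41.9,-48,0,14.6,41.9,-48,0,14.6,41.9,-48,0,14.6,41.9,-48,0,14.6,41.9,-48,0,14.6,41.9,-48,0,14.6], hand=0)

```text
clock: 1.65
eef_pos: [0.6089, 0.1151, 0.2049]
eef_rot: [-0.086, -3.14, 0.0]
wrist_force: [0.0, 0.9, -0.1]
grip_width: 0.0004
```

Run:
```python
from h import *
s=snap('wrist','wrist1')
```

```text
(no output)
```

View pics/wrist1.png

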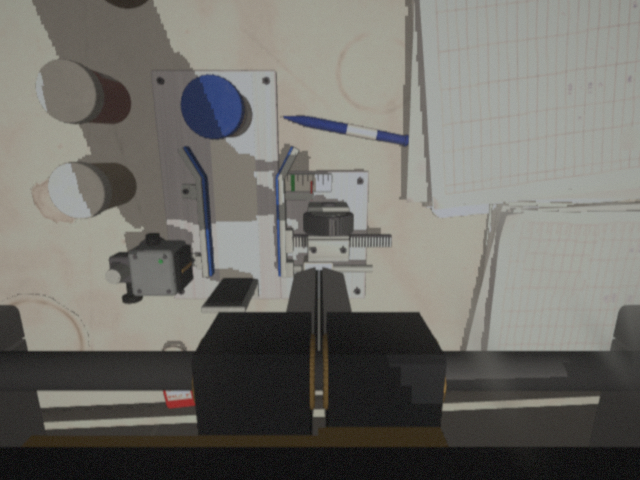

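The wrist view shows the wheel at u 304–353, v 201–237, and the closed fingertips at (318,270). The pointer is at (312,186) and the mark at (293,183).

Run:
```python
from h import *
i=cv2.imread('pics/wrist1.png')[140:310,230:410]
cv2.imwrite('pics/z3.png',cv2.resize(i,None,fx=3.5,fy=3.5,interpolation=cv2.INTER_CUBIC))
F=np.load('frame.npz');R=F['R'];o=F['o']
s=load('wrist1');print(s['cam_to_world'][:3,3])
toC=lambda p:np.round((R.T@(np.array(p)[:2]-o))*1000,1)
for u in(304,328.5,353): print(toC(ray(s,u,220,.038)),toC(ray(s,u,220,.062)))
for v in(201,210,237): print(v,toC(ray(s,328,v,.062)))
print('ptr',toC(ray(s,312.5,186,.018)),toC(ray(s,293,183,.015)))
print('tcp pix',proj(s,read_state()['eef_pos']))
```

```text
[0.53920442 0.11924329 0.38362   ]
[11.8 72.3] [ 7.  73.3]
[11.8 96. ] [ 7.  95.3]
[ 11.8 119.7] [  7.  117.4]
201 [-10.2  94.8]
210 [-2.1 94.8]
237 [22.8 95. ]
ptr [-18.8  80.3] [-21.5  60.7]
tcp pix [320.51266178 282.97268237]
```

View pics/z3.png

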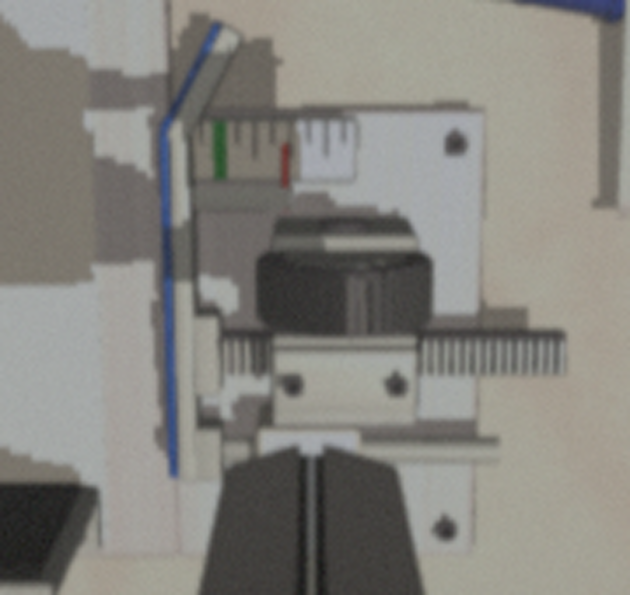

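Call:
move_arm(plan=[-0.1,0.3,-7,0,-0.1,0.3,-13,0,-0.1,0.3,-13.9,0,-0.1,0.3,-14.1,0,-0.1,0.3,-14.3,0,-0.1,0.3,-14.3,0])

```text
clock: 2.45
eef_pos: [0.6088, 0.1187, 0.0641]
eef_rot: [0.085, 3.138, 0.001]
wrist_force: [-0.4, 0.4, -0.4]
grip_width: 0.0006
```

Call:
move_arm(plan=[0,0,0,0,0,0,-0.1,0,0,0,-0.2,0,0,0,-0.2,0])

```text
clock: 2.95
eef_pos: [0.6085, 0.1184, 0.0616]
eef_rot: [0.085, 3.139, 0.001]
wrist_force: [-4.3, -1.8, 16.6]
grip_width: 0.0005
```

Call:
move_arm(plan=[0,0.2,0.05,0,0,0.4,0.05,0,0,0.6,0.05,0,0.1,0.8,0.05,0,0.1,1.0,0.05,0,0.1,1.2,0.05,0,0.1,1.4,0.05,0,0.1,1.4,0.05,0])

```text
clock: 3.95
eef_pos: [0.6091, 0.1327, 0.0613]
eef_rot: [0.085, 3.14, 0.0]
wrist_force: [-0.7, 1.4, 5.6]
grip_width: 0.0003
```

Run:
```python
from h import *
s=snap('wrist','wrist2')
st=read_state();print(st['eef_pos'],st['wrist_force'])
i=s['img'][:,:,::-1]
cv2.imwrite('pics/z4.png',i)
```

```text
[0.60920014 0.1326858  0.06130556] [-1.38302873  2.25325662  5.44410969]
```

View pics/z4.png

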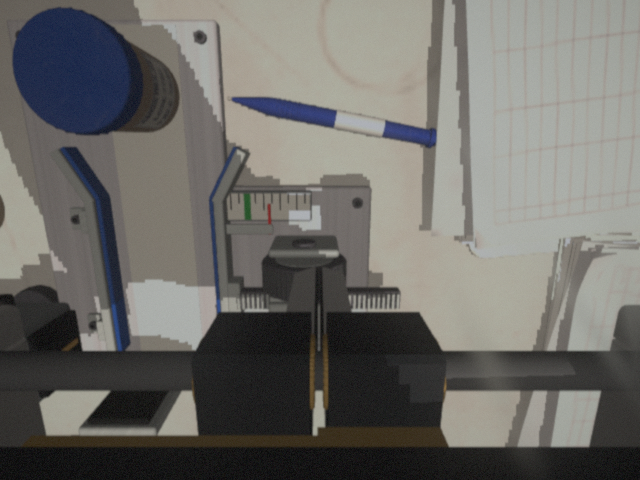

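The wheel turned. In this view the red pointer is at (269,212) and the green mark at (247,207).

```bash
cat >> h.py <<'E'
def gap(s,box=None,zr=.018,zg=.015):
    F=np.load('frame.npz');R=F['R'];o=F['o']
    i=s['img'].astype(int);r,g,b=i[...,0],i[...,1],i[...,2]
    out=[]
    gm=((g>1.35*r+8)&(g>1.35*b+8)).astype(np.uint8); rm=((r>1.6*g+15)&(r>1.6*b+15)).astype(np.uint8)
    exp=o+R@np.array([-.020,.061]); pe=proj(s,[*exp,.016])
    for m,z in((rm,zr),(gm,zg)):
        n,l,st,c=cv2.connectedComponentsWithStats(m)
        best=[k for k in range(1,n) if st[k,4]>=3 and np.linalg.norm(c[k]-pe)<75]
        if not best: out.append(None);continue
        k=max(best,key=lambda k:st[k,4]); p=ray(s,*c[k],z)
        q=R.T@(p[:2]-o); out.append((c[k].round(1),(q*1000).round(1),st[k,4]))
    print(out); 
    if None not in out: print('gap mm',out[0][1][1]-out[1][1][1])
E
python3 - <<'E'
from h import *
for f in('wrist1','wrist2','top0'): gap(load(f))
E
```

```text
[(array([311. , 183.5]), array([-21.3,  78.8]), np.int32(4)), (array([292.5, 182.8]), array([-21.8,  60.2]), np.int32(29))]
gap mm 18.599999999999994
[(array([268.8, 214.5]), array([-17. ,  73.2]), np.int32(40)), (array([247. , 206.1]), array([-21.7,  59.4]), np.int32(124))]
gap mm 13.800000000000004
[None, (array([247.5, 223.8]), array([-20.9,  60.5]), np.int32(21))]
```

Call:
move_arm(plan=[0,0,0.8,0,0,0,0.8,0,-0.1,-1.8,0.8,0,-0.1,-1.8,0.8,0,-0.1,-1.8,0.3,0,-0.1,-1.8,0.1,0,-0.1,-1.8,0,0,-0.1,-1.8,0,0])

```text
clock: 5.0
eef_pos: [0.6078, 0.1146, 0.061]
eef_rot: [-0.084, -3.14, 0.0]
wrist_force: [-1.7, -0.7, 4.5]
grip_width: 0.0005
```

Call:
move_arm(plan=[0,0.2,0,0,0,0.4,0,0,0,0.6,0,0,0.1,0.8,0,0,0.1,1.0,0,0,0.1,1.2,0,0,0.1,1.4,0,0,0.1,1.6,0,0,0.1,1.8,0,0,0.1,1.8,0,0])

```text
clock: 6.25
eef_pos: [0.6091, 0.1331, 0.0612]
eef_rot: [0.084, 3.14, 0.001]
wrist_force: [-2.2, 1.3, 6.4]
grip_width: 0.0003
```

Run:
```python
from h import *
s=snap('wrist','wrist3');gap(s)
```

```text
[(array([257.7, 214.8]), array([-16.9,  66.7]), np.int32(42)), (array([246.4, 206. ]), array([-21.9,  59.4]), np.int32(126))]
gap mm 7.300000000000004
```

Call:
move_arm(plan=[0,0,0.8,0,0,0,0.8,0,-0.1,-1.8,0.8,0,-0.1,-1.8,0.8,0,-0.1,-1.8,0.3,0,-0.1,-1.8,0.1,0,-0.1,-1.8,0,0,-0.1,-1.8,0,0])

```text
clock: 7.3
eef_pos: [0.6079, 0.1146, 0.061]
eef_rot: [-0.084, -3.14, 0.0]
wrist_force: [-1.7, -0.2, 3.9]
grip_width: 0.0007
```

Call:
move_arm(plan=[0,0.2,0,0,0,0.4,0,0,0,0.6,0,0,0.1,0.8,0,0,0.1,1.0,0,0,0.1,1.2,0,0,0.1,1.4,0,0,0.1,1.6,0,0,0.1,1.6,0,0])

```text
clock: 8.43
eef_pos: [0.6091, 0.1313, 0.0615]
eef_rot: [0.084, 3.14, 0.001]
wrist_force: [-3.6, 2.2, 9.4]
grip_width: 0.0007
```

Run:
```python
from h import *
s=snap('wrist','wrist4');gap(s)
i=cv2.imread('pics/wrist4.png')[140:240,200:330]
cv2.imwrite('pics/z5.png',cv2.resize(i,None,fx=5,fy=5,interpolation=cv2.INTER_CUBIC))
```

```text
[(array([251.3, 212.9]), array([-17.9,  61. ]), np.int32(45)), (array([248.5, 202.3]), array([-24.1,  59. ]), np.int32(70))]
gap mm 2.0
```

View pics/z5.png

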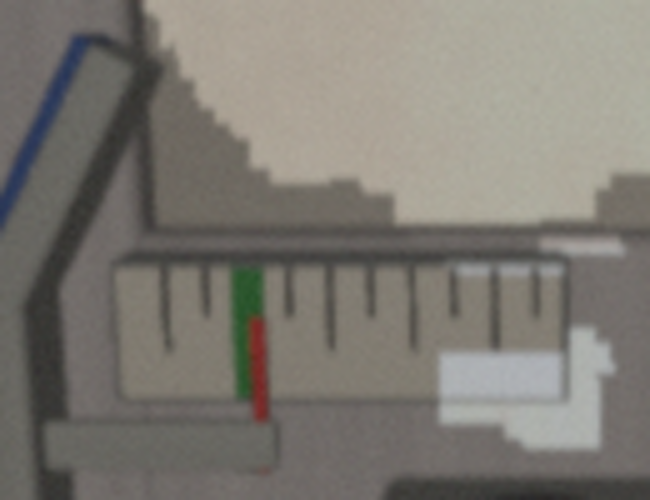

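Call:
move_arm(plan=[0,0,0.8,0,0,0,0.8,0,-0.1,-1.0,0.8,0,-0.1,-1.0,0.8,0,-0.1,-1.0,0.3,0,-0.1,-1.0,0.1,0,-0.1,-1.0,0,0,-0.1,-1.0,0,0])

```text
clock: 9.48
eef_pos: [0.6081, 0.1205, 0.0618]
eef_rot: [0.085, 3.14, 0.0]
wrist_force: [-7.5, -1.5, 20.0]
grip_width: 0.0002
```

Call:
move_arm(plan=[0,0.1,0,0,0,0.2,0,0,0,0.3,0,0,0,0.4,0,0,0,0.4,0,0,0,0.4,0.8,0,0,0.4,0.8,0,0,-3.4,2,0,0,-3.4,2,0,0,-3.4,2,0])

```text
clock: 10.72
eef_pos: [0.6078, 0.0869, 0.0806]
eef_rot: [-0.085, -3.14, -0.0]
wrist_force: [-0.4, 0.7, 0.4]
grip_width: 0.0006
```

Run:
```python
from h import *
s=snap('wrist','wrist5');gap(s)
e=proj(s,[*(lambda F:F['o']+F['R']@np.array([-.02,.061]))(np.load('frame.npz')),.016]).astype(int);print(e)
i=cv2.imread('pics/wrist5.png')[max(0,e[1]-60):e[1]+60,e[0]-75:e[0]+75]
cv2.imwrite('pics/z6.png',cv2.resize(i,None,fx=5,fy=5,interpolation=cv2.INTER_CUBIC))
```

```text
[(array([322.5, 206.5]), array([-17.8,  60.8]), np.int32(36)), (array([321.9, 192.3]), array([-26.9,  60.3]), np.int32(38))]
gap mm 0.5
[322 202]
```

View pics/z6.png

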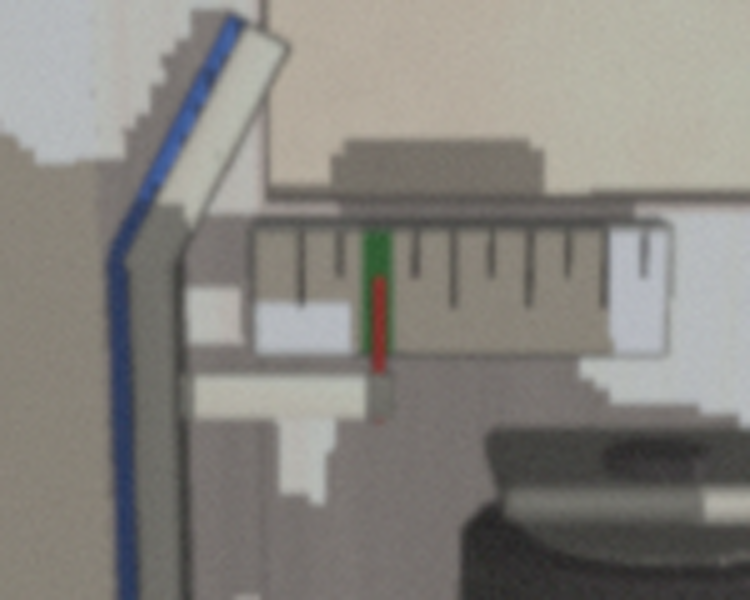

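Pointer and mark now agree: 379.5 against 377.5 px, about 0.26 mm, seen from nearly straight above. Next I'll check clearances for the push.

Run:
```python
from h import *
F=np.load('frame.npz');R=F['R'];o=F['o']
t=snap('top','top1')
hsv=cv2.cvtColor(t['img'],cv2.COLOR_RGB2HSV)
m=cv2.inRange(hsv,(105,120,60),(125,255,255))
n,l,st,c=cv2.connectedComponentsWithStats(m)
for k in range(1,n):
    if st[k,4]>300: print(c[k].round(1),st[k,:],[ray(t,*c[k],z).round(4)[:2].tolist() for z in(.076,.1,.12)], ((R.T@(ray(t,*c[k],.076)[:2]-o))*1000).round(1))
s=load('scene0')
hsv=cv2.cvtColor(s['img'],cv2.COLOR_RGB2HSV)
m=cv2.inRange(hsv,(105,120,60),(125,255,255))
n,l,st,c=cv2.connectedComponentsWithStats(m)
for k in range(1,n):
    if st[k,4]>300: print(c[k].round(1),st[k,:],[ray(s,*c[k],z).round(4)[:2].tolist() for z in(.076,.1,.12)])
for x in(-150,-122,33): print(x,(o+R@np.array([x/1000,-.001])).round(4))
```

```text
[622.   99.2] [602  90  38  21 560] [[0.7346, -0.4789], [0.7246, -0.4656], [0.7162, -0.4545]] [ 170.3 -500.1]
[515.4 140.4] [469 132  92  17 593] [[0.6753, -0.3143], [0.6669, -0.3057], [0.6599, -0.2985]] [ 102.1 -339. ]
[605.7 200.3] [ 569  183   71   38 2051] [[0.5803, -0.4381], [0.5746, -0.426], [0.5698, -0.4159]] [  13.9 -467.8]
[283.2 262.6] [267 247  33  33 845] [[0.5025, 0.0338], [0.499, 0.0325], [0.4961, 0.0315]] [-89.3  -0.8]
[346.  352.2] [ 322  327   49   51 1955] [[0.3729, -0.0517], [0.3731, -0.0505], [0.3732, -0.0495]] [-214.1  -93.2]
[267.5 359.2] [255 334  28  50 984] [[0.3663, 0.0587], [0.3666, 0.0568], [0.367, 0.0552]] [-226.7   16.7]
[298.3  94.9] [290  77  25  41 446] [[0.7293, -0.4534], [0.7089, -0.4098], [0.6919, -0.3735]]
[434.1  94.3] [405  89  56  13 428] [[0.4718, -0.5784], [0.4627, -0.5293], [0.4551, -0.4885]]
[359.6 113.7] [347  93  33  46 768] [[0.585, -0.432], [0.571, -0.3894], [0.5592, -0.3539]]
[408.7 258.5] [ 385  239   50   41 1601] [[0.3736, -0.0623], [0.3688, -0.036], [0.3648, -0.014]]
[282.4 274.5] [ 216  253  100   41 1125] [[0.5229, 0.0416], [0.5116, 0.0634], [0.5021, 0.0816]]
[383.8 320.7] [ 357  296   56   51 2202] [[0.3688, 0.0635], [0.3642, 0.0843], [0.3604, 0.1017]]
-150 [0.4419 0.0369]
-122 [0.4699 0.0354]
33 [0.6247 0.027 ]
```

View pics/top1.png

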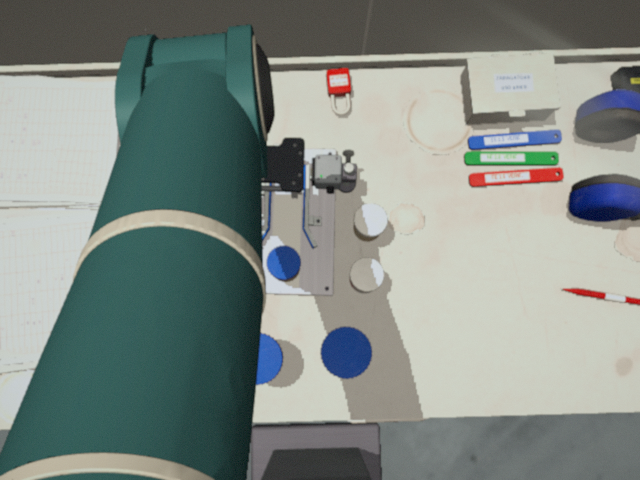

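Call:
move_arm(plan=[0,0,6,0,-5,-1.5,10,0,-10,-3,10,0,-15,-4.5,10,0,-16.8,-5,10,0,-16.8,-5,8,0,-16.8,-5,4,0,-16.8,-5,0,0,-16.8,-5,-3,0,-16.8,-5,-4,0,-16.8,-5,-4,0])

```text
clock: 12.2
eef_pos: [0.4399, 0.0367, 0.041]
eef_rot: [-0.084, -3.14, 0.0]
wrist_force: [0.2, -0.5, -0.5]
grip_width: 0.0002
```

Run:
```python
from h import *
s=snap('scene','scene2'); i=cv2.imread('pics/scene2.png')[180:400,100:400]
cv2.imwrite('pics/z7.png',cv2.resize(i,None,fx=2.6,fy=2.6))
s=snap('top','top2');i=cv2.imread('pics/top2.png')[135:305,175:345]
cv2.imwrite('pics/z8.png',cv2.resize(i,None,fx=3.5,fy=3.5,interpolation=cv2.INTER_CUBIC))
```

```text
(no output)
```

View pics/z7.png

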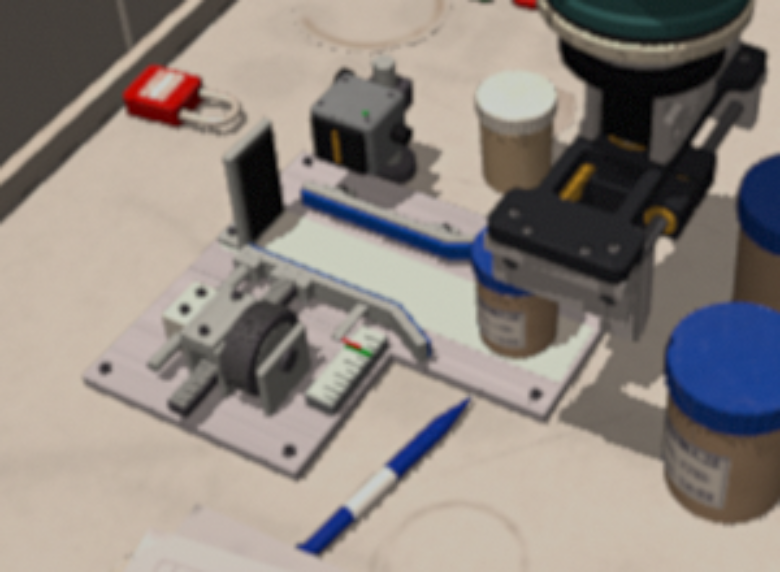

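View pics/z8.png

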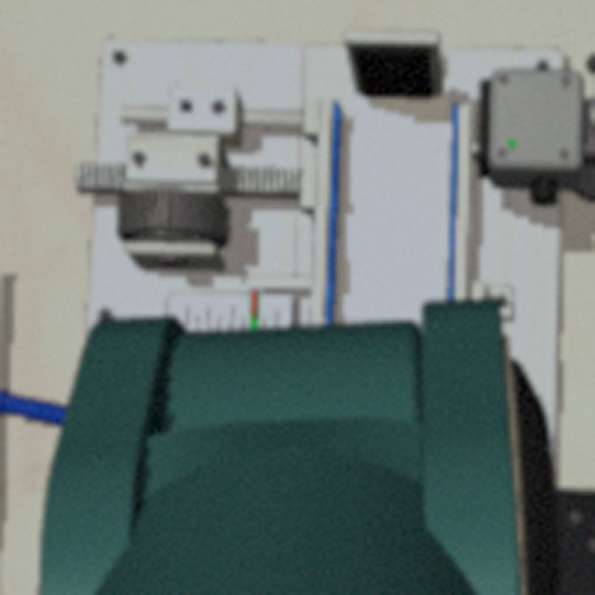

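Call:
move_arm(plan=[0.8,0,0,0,1.6,-0.1,0,0,2.2,-0.1,0,0,2.5,-0.1,0,0,2.8,-0.1,0,0,3.1,-0.2,0,0,3.4,-0.2,0,0,3.7,-0.2,0,0,4.0,-0.2,0,0,4.3,-0.2,0,0,4.6,-0.2,0,0,5.0,-0.3,0,0])

```text
clock: 13.8
eef_pos: [0.4902, 0.0334, 0.0409]
eef_rot: [0.085, 3.14, -0.0]
wrist_force: [0.7, 0.1, -0.3]
grip_width: 0.0005
```

Run:
```python
from h import *
s=snap('scene','scene3'); i=cv2.imread('pics/scene3.png')[180:400,100:400]
cv2.imwrite('pics/z9.png',cv2.resize(i,None,fx=2.6,fy=2.6))
```

```text
(no output)
```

View pics/z9.png

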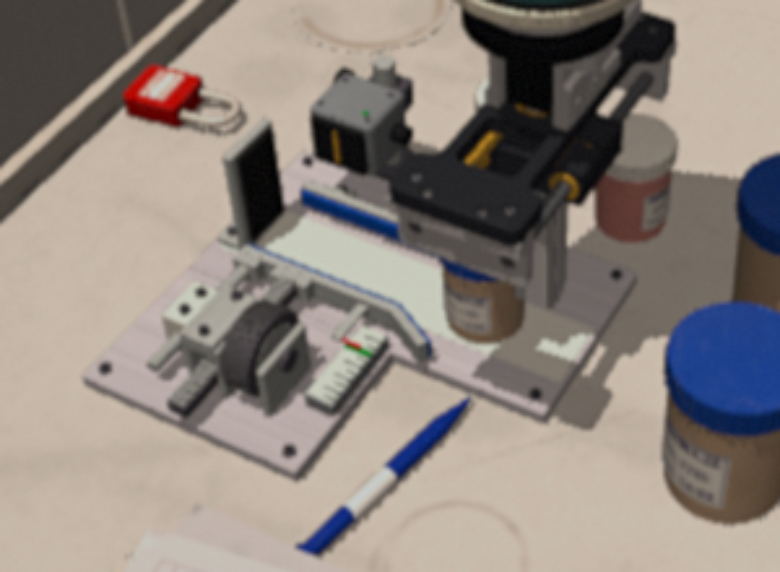

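The pot is upright and being pushed along. Continuing.

Call:
move_arm(plan=[0.3,0,0,0,0.6,0,0,0,0.9,0,0,0,1.2,0,0,0,1.5,-0.1,0,0,1.8,-0.1,0,0,2.1,-0.1,0,0,2.4,-0.1,0,0,2.7,-0.1,0,0,3.0,-0.2,0,0,3.3,-0.2,0,0,3.6,-0.2,0,0])

```text
clock: 15.35
eef_pos: [0.5261, 0.0314, 0.0409]
eef_rot: [0.085, 3.14, -0.0]
wrist_force: [0.1, -0.5, 0.7]
grip_width: 0.0003
```

Call:
move_arm(plan=[0.3,0,0,0,0.6,0,0,0,0.9,0,0,0,1.2,0,0,0,1.5,-0.1,0,0,1.8,-0.1,0,0,2.1,-0.1,0,0,2.4,-0.1,0,0,2.7,-0.1,0,0,3.0,-0.2,0,0,3.3,-0.2,0,0,3.6,-0.2,0,0])

```text
clock: 16.85
eef_pos: [0.5622, 0.0294, 0.0409]
eef_rot: [0.085, 3.14, -0.0]
wrist_force: [0.3, -0.6, 0.3]
grip_width: 0.0006
```

Run:
```python
from h import *
s=snap('scene','scene4'); i=cv2.imread('pics/scene4.png')[180:400,100:400]
cv2.imwrite('pics/z10.png',cv2.resize(i,None,fx=2.6,fy=2.6))
```

```text
(no output)
```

View pics/z10.png

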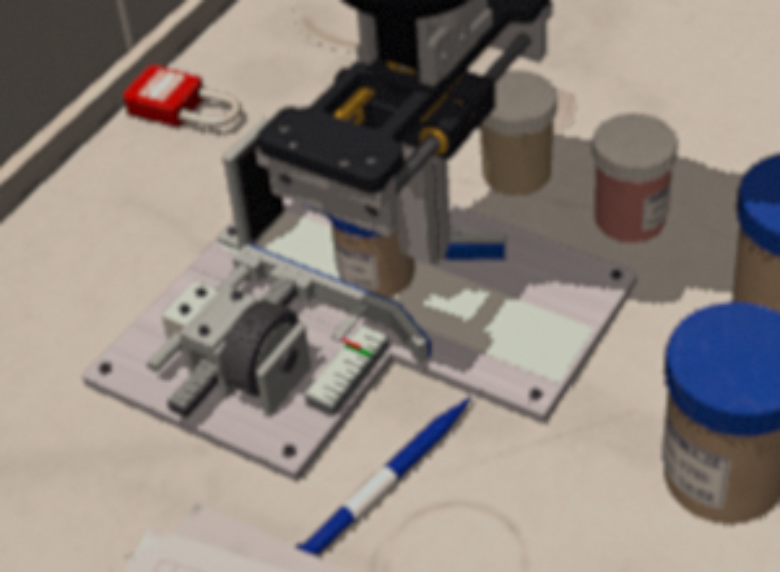

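The pot is between the rails, still upright and with no force building. Slowing towards the stop.

Call:
move_arm(plan=[0.3,0,0,0,0.6,0,0,0,0.9,0,0,0,1.2,0,0,0,1.5,-0.1,0,0,1.8,-0.1,0,0,2.1,-0.1,0,0,2.4,-0.1,0,0,2.7,-0.1,0,0,3.0,-0.2,0,0,3.3,-0.2,0,0,3.6,-0.2,0,0])

```text
clock: 18.4
eef_pos: [0.5981, 0.0274, 0.0409]
eef_rot: [0.085, 3.14, -0.0]
wrist_force: [0.2, -0.0, 0.1]
grip_width: 0.0002
```

Call:
move_arm(plan=[0.1,0,0,0,0.2,0,0,0,0.3,0,0,0,0.4,0,0,0,0.5,0,0,0,0.6,0,0,0,0.6,0,0,0])

```text
clock: 19.27
eef_pos: [0.604, 0.0274, 0.0409]
eef_rot: [0.085, 3.14, -0.0]
wrist_force: [0.8, -0.4, -0.4]
grip_width: 0.0006
```

Run:
```python
from h import *
s=snap('scene','scene5'); i=cv2.imread('pics/scene5.png')[180:400,100:400]
cv2.imwrite('pics/z11.png',cv2.resize(i,None,fx=2.6,fy=2.6))
```

```text
(no output)
```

View pics/z11.png

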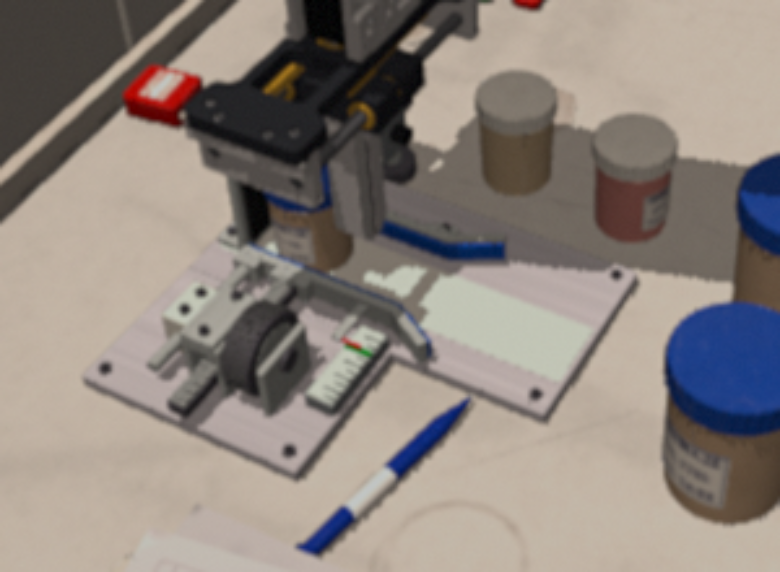

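Call:
move_arm(plan=[0.1,0,0,0,0.2,0,0,0,0.3,0,0,0,0.3,0,0,0])

```text
clock: 19.82
eef_pos: [0.607, 0.0274, 0.0409]
eef_rot: [0.085, 3.14, -0.0]
wrist_force: [0.3, 0.1, 0.3]
grip_width: 0.0005
```

Call:
move_arm(plan=[0.05,0,0,0,0.1,0,0,0,0.1,0,0,0])

```text
clock: 20.2
eef_pos: [0.608, 0.0274, 0.0409]
eef_rot: [0.085, 3.14, -0.0]
wrist_force: [-0.4, -0.5, -0.6]
grip_width: 0.0003
```

Call:
move_arm(plan=[0.05,0,0,0,0.1,0,0,0,0.1,0,0,0])

```text
clock: 20.58
eef_pos: [0.609, 0.0274, 0.0409]
eef_rot: [0.085, 3.14, -0.0]
wrist_force: [0.7, 0.3, -0.3]
grip_width: 0.0005
```

Call:
move_arm(plan=[0.05,0,0,0,0.1,0,0,0,0.1,0,0,0])

```text
clock: 20.95
eef_pos: [0.6093, 0.0274, 0.0408]
eef_rot: [-0.085, -3.139, 0.0]
wrist_force: [-4.7, 0.1, 4.2]
grip_width: 0.0003
```

Call:
move_arm(plan=[0.05,0,0,0,0.1,0,0,0,0.1,0,0,0])

```text
clock: 21.32
eef_pos: [0.6095, 0.0275, 0.0408]
eef_rot: [-0.085, -3.137, 0.0]
wrist_force: [-11.6, 0.2, 9.5]
grip_width: 0.0008
```

Run:
```python
from h import *
s=snap('scene','scene6'); i=cv2.imread('pics/scene6.png')[220:320,170:290]
cv2.imwrite('pics/z12.png',cv2.resize(i,None,fx=6,fy=6,interpolation=cv2.INTER_CUBIC))
F=np.load('frame.npz');print(((F['R'].T@(read_state()['eef_pos'][:2]-F['o']))*1000).round(1))
```

```text
[17.8 -1.3]
```

View pics/z12.png

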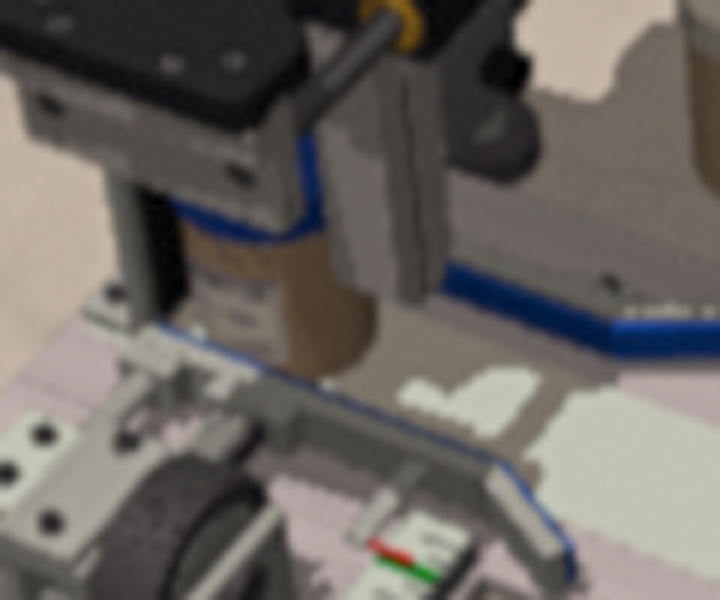

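The pot reached the stop: force rose at coder x 17.8 mm, against 18 mm expected. Backing off slowly, then clearing away.

Call:
move_arm(plan=[-0.1,0,0,0,-0.2,0,0,0,-0.4,0,0,0,-0.8,0,0,0,-1.5,0.1,0,0,-3,0.2,0,0,-5,0.3,0,0,-5,0.3,4,0,-5,0.3,9,0,-5,5,13,0,-5,10,13,0,-5,15,13,0])

```text
clock: 22.88
eef_pos: [0.5606, 0.179, 0.1716]
eef_rot: [0.085, 3.139, 0.001]
wrist_force: [0.7, -1.2, -0.0]
grip_width: 0.0004
```

Call:
move_arm(plan=[-2,5,3,0,-5,10,6,0,-8,15,6,0,-12,19,6,0,-16,22,6,0,-16,22,6,0,-16,22,6,0])

```text
clock: 23.75
eef_pos: [0.4014, 0.3968, 0.231]
eef_rot: [0.085, 3.14, -0.0]
wrist_force: [0.7, -0.4, 0.2]
grip_width: 0.0005
```

Run:
```python
from h import *
s=snap('scene','scene7'); i=cv2.imread('pics/scene7.png')[180:400,100:400]
cv2.imwrite('pics/z13.png',cv2.resize(i,None,fx=2.6,fy=2.6,interpolation=cv2.INTER_CUBIC))
t=snap('top','top7');i=cv2.imread('pics/top7.png')[135:305,175:345]
cv2.imwrite('pics/z14.png',cv2.resize(i,None,fx=3.5,fy=3.5,interpolation=cv2.INTER_CUBIC))
F=np.load('frame.npz');R=F['R'];o=F['o']
hsv=cv2.cvtColor(t['img'],cv2.COLOR_RGB2HSV)
m=cv2.inRange(hsv,(105,120,60),(125,255,255))
n,l,st,c=cv2.connectedComponentsWithStats(m)
for k in range(1,n):
    if st[k,4]>300: print(c[k].round(1),st[k],((R.T@(ray(t,*c[k],.076)[:2]-o))*1000).round(1))
gap(t)
```

```text
[621.3  99.2] [600  90  40  21 609] [ 170.3 -499.1]
[517.4 140. ] [468 131  93  18 659] [ 102.8 -342.1]
[284.9 173.3] [ 258  151   48   95 1015] [43.5  1.1]
[608.8 196.2] [ 574  183   66   28 1443] [  20.3 -472.6]
[346.  352.2] [ 321  327   51   51 2011] [-214.2  -93.3]
[256.6 358.4] [ 232  333   51   51 2029] [-226.   32.]
[None, (array([247.4, 227.3]), array([-26.5,  60.4]), np.int32(7))]
```

View pics/z13.png

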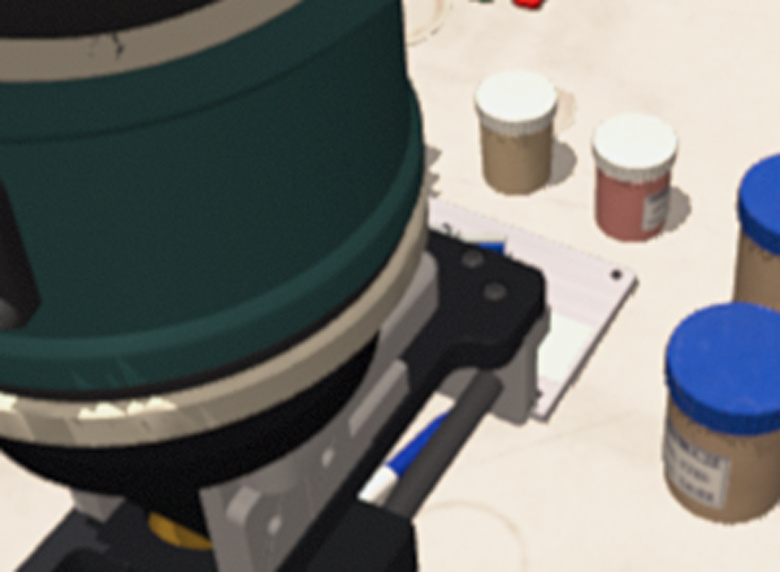

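View pics/z14.png

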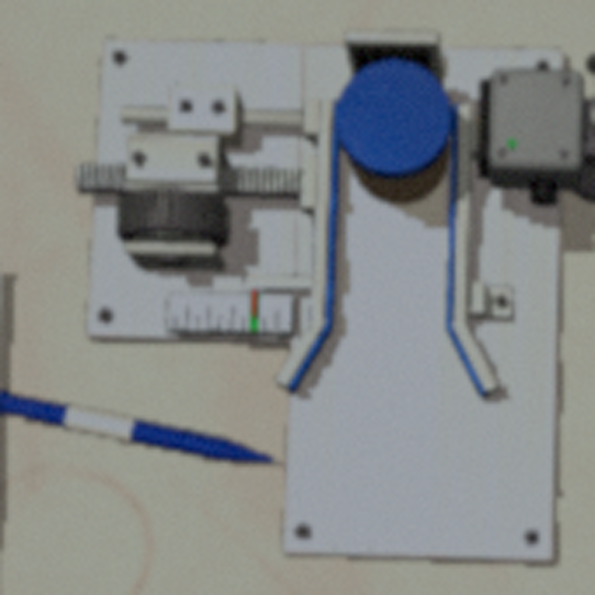

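The top view shows the pot at (394,116) in the zoom, against the stop, with the pointer over the mark. The arm blocks the scene camera, so I'll clear it for a side view.

Call:
move_arm(plan=[-6,5,0,0,-12,10,0,0,-16,15,0,0,-20,18,0,0,-20,18,0,0,-20,18,0,0,-20,18,0,0])

```text
clock: 24.72
eef_pos: [0.2031, 0.5763, 0.2309]
eef_rot: [0.089, 3.14, -0.001]
wrist_force: [0.6, 0.1, -0.4]
grip_width: 0.0004
```

Run:
```python
from h import *
s=snap('scene','scene8'); i=cv2.imread('pics/scene8.png')[180:400,100:400]
cv2.imwrite('pics/z15.png',cv2.resize(i,None,fx=2.6,fy=2.6,interpolation=cv2.INTER_CUBIC))
F=np.load('frame.npz');R=F['R'];o=F['o'];t=load('top7')
z1=lambda u,v:(175+(u+.5)/3.5-.5,135+(v+.5)/3.5-.5)
print(((R.T@(ray(t,*z1(395,117),.076)[:2]-o))*1000).round(1))
print(((R.T@(ray(t,*z1(391,41),.084)[:2]-o))*1000).round(1))
```

```text
[51.6 -2.5]
[82.2 -0.2]
```

View pics/z15.png

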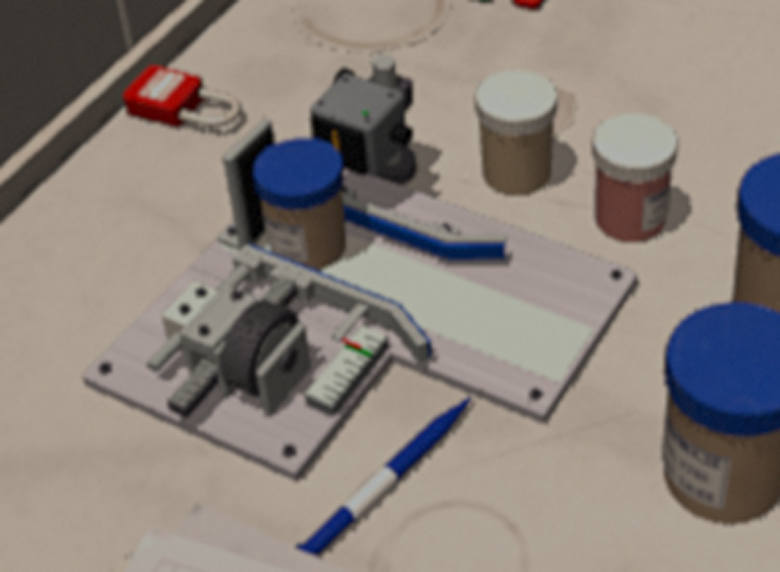

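```bash
python3 -c "
from workcell import workorder; print(workorder.hand_in())"
```

```text
the job is handed in; nothing more can be done
None
```

The guide rail is set and the small blue-lidded pot is upright against the rubber stop. I handed the job in at about 25 s of the 61 s allowed.

**Rail:** I closed it with four fingertip strokes on the wheel. From nearly straight above, the pointer stood about 0.3 mm off the mark's centre. My colour-mask reading said 0.5 mm, on rougher height guesses. The mask missed the pointer in the last top view, but by eye it still stood on the mark there.

**Pot:** I pushed it slowly with closed fingers, without gripping or lifting it. It met the stop where expected, and I let the contact force rise to about 12 N along the lane before backing off. At the end its lid centre measured 51.6 mm along the lane, where 51 mm is right and the calibration is good to about 2 mm.

**Leave-alones:** The arm never went near the white-lidded pots or the pen, and they look unmoved in the last pictures. I judged that by eye and did not measure it.

**Disagreements:** My coder frame fits its corner points only to within about 5 mm at worst. Sideways readings run about 2 mm to the right: the fixed right rail read -26.8 mm where it should be -25, and the pot read -2.5 mm off the centre line. I treated that as calibration bias. The highest wrist force I saw was about 21 N, while pressing on the wheel.

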